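# Eject the slide box and trap it

## Robot

A 7-joint arm with a two-finger parallel gripper is mounted at the origin on a cart in front of the work surface, level with it; the furniture and walls round the work are solid. World frame = base frame: x ahead of the robot, y to its left, z up, the work surface at z = 0. Lengths are in m, angles in rad, forces in N, time in s.
With the tool pointing down it reaches from about 0.4 to 0.85 m from the base axis. Payload 10.4 kg.
Tool frame: the origin (TCP) lies on the centre line of the jaws, within the pads' length; the fingertips stand r.tip_reach ahead of it and the grasp point (between the pads) is the TCP (r.tip_reach is the distance from the TCP to the fingertips, in m); z points along the fingers, y is the line along which they close (so a half turn about z gives the same grasp; the last joint's range is limited). The gripper opens to 85 mm and grips with 20 to 120 N. Pads are 22 mm wide; open, the fingers measure 114 mm over their backs; the gripper's body (76 mm by 85 mm) begins 54 mm behind the grasp point. The pads swing forward as they close: fully open they stand 13 mm farther back than shut.
Start: joints at [-1.178, 0.332, -0.065, 1.46, 0.022, 1.35, -0.088], TCP at [0.252, 0.572, 0.25] pointing down, gripper open.
Joint ranges: [-2.6, 2.6], [-0.5, 2.12], [-1.47, 1.34], [0.16, 2.42], [-1.27, 4.41], [0.06, 2.06], [-2.6, 2.6]. Speed limits (rad/s): [2.22, 2.22, 2.79, 2.79, 3.14, 3.14, 3.14].

## Interface

Orientations are given as a rotation vector (axis times angle).
In Python, from plant import r, vision gives the robot as it stands.
- The arm moves only by the shell command python3 -m pendant 'ROWS' [FORCE]. ROWS is JSON, a list of rows, each a list of 7 numbers: the shift along the world's x, y, z in cm, then the turn, a rotation vector about the world's x, y, z in rad, then the opening, from 0 (shut) to 1 (fully open). A call has 1 to 20 rows; each row shifts and turns the commanded pose from where the row before left it; what a row does not reach is not made up. A row lasts 1/10 s, in which the tool goes at most 50 mm and 8.59 degrees, less where a joint would pass 70% of its speed; a pose out of reach is approached as far as the arm can. A call with a gripper value outside its range is refused whole. The fingers move at their own pace and stop on an object; FORCE is the grip in N (left out, the last holds). Time passes only in rows, so rows that do not move let the fingers close. It gives the time, the measured TCP pose, the force, the opening and the grip force at its end, in the units of the state.
- r.state(): the state, without advancing time (a new reading comes with each control period).
- vision.read_camera(name): name is "scene" or "top"; returns a dict with "img" (400x640x3 uint8, red, green, blue), "z_map" (400x640 float32, m along the optical axis (not along the pixel's ray), 0 where there is no reading), "K" (3x3 intrinsics, pixels), "pose" (4x4, takes a point from camera to world coordinates). Camera axes: x right, y down, z forward; pixel columns grow to the right and rows downward; lengths in m; the calibration is good to about 2 mm. A picture is of the moment at which its call begins.
- r.job_done(): hands the job in; it is judged then, once.
The state is a dict: "time_s": time; "q": joint angles; "qd": joint speeds; "joint_efforts": joint torques, N m; "tcp_pos": TCP position; "ee_rot": TCP orientation; "contact_force": force on the tool from outside, world axes, zero at the start; "ft_torque": the same for the moment, N m; "finger_gap": finger opening in m; "finger_force": force on a finger pad.
Only numpy, scipy, OpenCV 4.12 (cv2) and the standard library are available. Lean on these libraries where they do the work, as an engineer would, in place of code of your own. Each camera call takes 0.05 s, during which the arm holds its last target. There are 200 camera calls.

## Task

Push the spring press pad at the side of the sloping dispenser right down with one fingertip, so that the slide box pops out of its bay, and stop the box with the other finger in the chute before its front end slides past the chute's lower end. Only touch and block the box: never pinch, lift or tip it, and leave the things standing around alone. Finish while holding: the pad still pressed down and the box resting still against that finger, flat in the chute.

Things in the scene. Friction and masses are not known exactly. Their poses are not given: they have to be found in the camera images.
- dock: Fixed sloping aluminium dispenser on a grey foot, 235 mm long, 84 mm wide chute. Origin on the table top under the gate, mid-chute; z up, x level and up the slope, away from the robot at yaw 0, y left. Chute floor slippery, 16 degrees, 41 mm high at x = 0, open lower end at x = -96 mm, end plate at x = +135 mm. Rails 12 mm high, 5 mm thick, 72 mm apart inside.
- gate (a point): Middle of the gate line on the chute floor (dock x = 0, 41 mm up): a 50 mm wide steel gate stands 7 mm out of the floor and holds the box; a spring pusher (about 1.2 N, 15 mm stroke) presses on the box from behind. The gate is one piece with the press pad and frees the box after about 7.5 mm of pad travel; it rises again if the pad is let go.
- lip (a point): Middle of the chute floor's open lower end, 96 mm from the gate in level distance, 13 mm above the table. The freed box slides from the gate towards it reaching up to about 0.7 m/s, and past it unless stopped.
- pad_top (a point): Centre of the top of the press pad, a grey ribbed plate 36 mm along dock x by 24 mm along dock y, at dock x = -50, y = -60 mm, outside the right rail, beside the empty chute below the gate. Top 45 mm above the table when up, 35 mm right down, still 8 mm above the chute floor at that x, so an equally long finger in the chute clears the floor yet blocks the box. Moves with the pad.
- pad (a joint): Travel of the press pad straight down, m: 0 up, 0.010 right down against its stop. Spring return: about 1.5 N to start, 4 N right down.
- box: Loose closed hinged slide box of plastic, 65 mm wide (68 mm with its catch), 105 mm long, 34 mm high, about 0.2 kg, lying lengthwise in the chute above the gate. Origin: underside (box at -31 to +34 mm in its own x, -52 to +52 in y); its own y axis is its length and points down the chute, z is normal to the chute floor.
- box_front (a point): Middle of the lower edge of the box's downhill end, 52 mm from its origin. In the dock frame x is about 0 at the start and falls as the box slides out. Because of the slope the upper edge of that end stands 9 mm farther downhill.
- jar: White plastic sample jar with screw lid, 48 mm across, 64 mm tall, loose, left of the dispenser; origin at the centre of its underside. Leave alone.
- petri: Clear petri dish with lid, 66 mm across, 14 mm tall, loose, left of the dispenser; origin at the centre of its underside. Leave alone.
- beaker: Small glass beaker, 53 mm across, 70 mm tall, loose, right of the dispenser; origin at the centre of its underside. Leave alone.
- marker: Marker pen, 135 mm long (its own y axis), 17 mm thick, loose, right of the dispenser; origin at the centre of its underside. Leave alone.
Things that resemble listed ones, but are neither listed nor needed, are in the scene too. What is meant by the box is not green, red or turquoise, and is the smaller of those in its own colour.

How it is judged:
By the outcome, as a careful person would: the job done as asked, in the order asked, and still so for the second after the job is handed in, while the arm keeps its last pose, push and grip.
It also fails if it takes over 29 s, if anything falls off the work surface, if the arm or the gripper's body presses on something with over 40 N, if the wrist force passes 120 N, or if a joint passes its speed limit or range.

## Working session

There is one attempt and no reset: what is moved stays moved. The work goes in short steps, Python scripts to look and compute and a shell command to move; the robot and the scene stay as the last step left them, time stands still between calls to the robot, and variables do not carry over. Pictures are saved under pics/ and viewed, at most 10 in all, crops included, and the job is handed in when it is done.

```bash
mkdir -p pics; ls; python3 - <<'E'
from plant import r, vision
import cv2,numpy as np
for n in ("scene","top"):
    d=vision.read_camera(n); np.savez(f"{n}0.npz",**d)
    cv2.imwrite(f"pics/{n}0.png",d["img"][:,:,::-1]); print(n,d["K"].tolist(),d["pose"].round(3).tolist())
s=r.state(); print(s["time_s"],s["tcp_pos"],s["ee_rot"],s["finger_gap"],r.tip_reach,s["contact_force"])
E
```

```text
pics
scene [[452.8692069648826, 0.0, 324.63200474458483], [0.0, 452.8692069648826, 198.0545524638081], [0.0, 0.0, 1.0]] [[0.798, -0.409, 0.442, 0.134], [-0.602, -0.54, 0.588, -0.534], [-0.001, -0.736, -0.677, 0.677], [0.0, 0.0, 0.0, 1.0]]
top [[416.01040301336064, 0.0, 319.1433481787313], [0.0, 416.01040301336064, 203.01628739195655], [0.0, 0.0, 1.0]] [[0.002, -0.994, 0.11, 0.43], [-1.0, -0.003, -0.008, -0.0], [0.008, -0.11, -0.994, 1.099], [0.0, 0.0, 0.0, 1.0]]
0.1 [0.25233606 0.57144854 0.24959579] [-6.48422719e-01 -3.07375063e+00  1.99426751e-03] 0.08529807214056519 0.019 [-0.41177212  0.61062184 -0.15975068]
```

View pics/scene0.png

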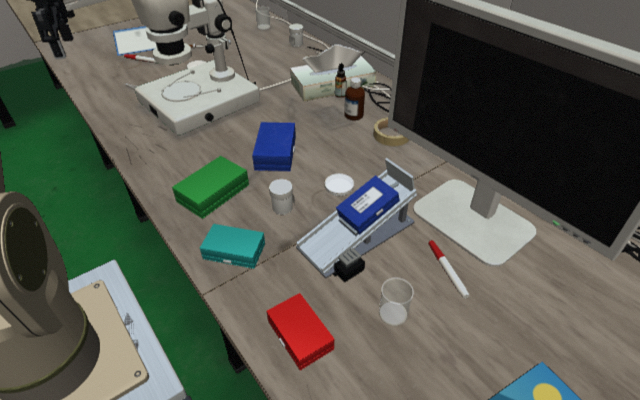

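View pics/top0.png

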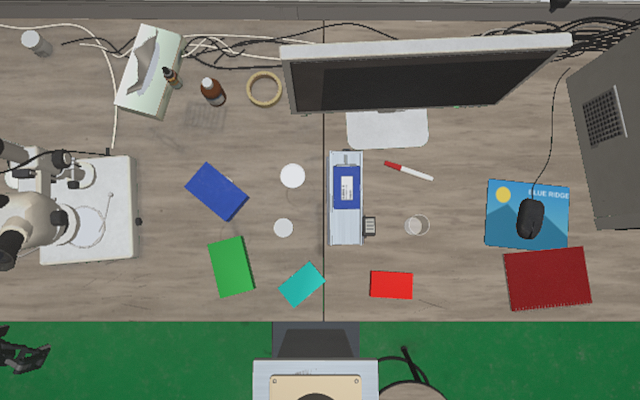

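The scene view shows the dispenser with its blue box at about (355,215) and the black/grey pad at (349,264). In the top view the chute spans columns 330-363 and rows 150-245, with the pad at (370,226). The yaw is close to 0. I'll enlarge both for exact pixels.

```bash
python3 - <<'E'
import cv2,numpy as np
for n,(x,y,w,h),k in (("top",(315,140,80,115),5),("scene",(285,150,145,135),5)):
    d=np.load(f"{n}0.npz")["img"][y:y+h,x:x+w,::-1]
    im=cv2.resize(d,None,fx=k,fy=k,interpolation=cv2.INTER_CUBIC)
    if n=="scene": im=im[:600]
    for i in range(0,w,10): cv2.putText(im,str(x+i),(i*k,8),0,.33,(0,255,255),1); cv2.line(im,(i*k,10),(i*k,14),(0,255,255))
    for i in range(0,h,10): cv2.putText(im,str(y+i),(0,i*k+4),0,.33,(0,255,255),1)
    cv2.imwrite(f"pics/{n}0c.png",im[:600])
E
```

```text
(no output)
```

View pics/top0c.png

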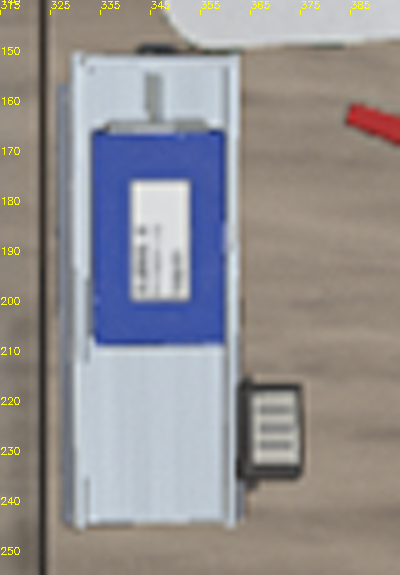

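View pics/scene0c.png

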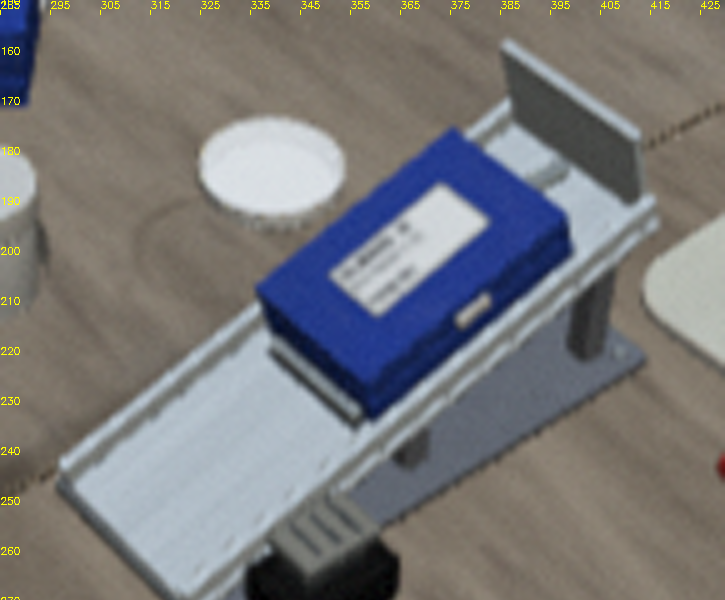

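The top crop shows the pad plate centre at (369.8,225.8), the lip corners at (330,245) and (362.6,244.8), and the box's upper front edge at row 208.7 across columns 334-360. The scene crop shows the pad centre at (350,257.6) and the left lip corner (rail top) at (297.4,242). Next I'll triangulate these and check them against depth.

```bash
cat > h.py <<'E'
import numpy as np,cv2
def load(n): 
    d=np.load(n); return {k:d[k] for k in d}
def P(d):
    T=np.linalg.inv(d["pose"]); return d["K"]@T[:3]
def tri(a,pa,b,pb):
    X=cv2.triangulatePoints(P(a),P(b),np.float64(pa).reshape(2,1),np.float64(pb).reshape(2,1))[:,0]; return X[:3]/X[3]
def cloud(d):
    v,u=np.mgrid[0:400,0:640]; z=d["z_map"]; K=d["K"]
    p=np.stack([(u-K[0,2])/K[0,0]*z,(v-K[1,2])/K[1,1]*z,z],-1)
    w=p@d["pose"][:3,:3].T+d["pose"][:3,3]; w[z==0]=np.nan; return w
E
python3 - <<'E'
from h import *
t=load("top0.npz"); s=load("scene0.npz"); np.set_printoptions(precision=4,suppress=True)
print("pad",tri(t,(369.8,225.8),s,(350,257.6)))
print("lip railtop left",tri(t,(330.8,245),s,(297.4,242)))
print("box top front left",tri(t,(333.7,208.7),s,(285+258/5,150+290/5)))
print("box top front right",tri(t,(360,208.7),s,(285+375/5,150+388/5)))
ct,cs=cloud(t),cloud(s)
print("pad depth top",np.nanmedian(ct[221:231,367:373].reshape(-1,3),0),"scene",np.nanmedian(cs[255:260,346:353].reshape(-1,3),0))
# rail edges & floor from top cloud
for row in (215,225,235,243): print(row,[tuple(ct[row,c].round(4)) for c in (331,335,346,358,361,362)])
for row in (160,200,243):
    print(row,"z",[(c,*ct[row,c,1:].round(3)) for c in range(326,366)][:3])
# yaw: fit floor plane from both
for nm,c,m in (("top",ct,(slice(213,243),slice(336,357))),):
    p=c[m].reshape(-1,3); p=p[~np.isnan(p).any(1)]
    A=np.c_[p[:,:2],np.ones(len(p))]; k=np.linalg.lstsq(A,p[:,2],rcond=None)[0]
    print("floor plane",k,"slope deg",np.degrees(np.arctan(np.hypot(k[0],k[1]))),"yaw deg",np.degrees(np.arctan2(k[1],k[0])))
b=ct[172:205,337:357].reshape(-1,3);A=np.c_[b[:,:2],np.ones(len(b))];k=np.linalg.lstsq(A,b[:,2],rcond=None)[0];print("boxtop",k,np.degrees(np.arctan2(k[1],k[0])))
for nm in("jar","x"):pass
for n,(u,v) in dict(beaker=(417,225),jar=(283,228),petri=(292,175)).items(): print(n,ct[v,u])
E
```

```text
pad [ 0.4897 -0.1375  0.0408]
lip railtop left [ 0.4411 -0.0387  0.0277]
box top front left [ 0.5306 -0.0447  0.0705]
box top front right [ 0.532  -0.1109  0.0701]
pad depth top [ 0.4901 -0.1361  0.0458] scene [ 0.4876 -0.1374  0.0438]
215 [(np.float64(0.5163), np.float64(-0.0385), np.float64(0.0469)), (np.float64(0.5173), np.float64(-0.0491), np.float64(0.0356)), (np.float64(0.5174), np.float64(-0.0774), np.float64(0.0349)), (np.float64(0.5175), np.float64(-0.1083), np.float64(0.0344)), (np.float64(0.5162), np.float64(-0.1142), np.float64(0.0509)), (np.float64(0.5166), np.float64(-0.1172), np.float64(0.0462))]
225 [(np.float64(0.4914), np.float64(-0.0387), np.float64(0.0394)), (np.float64(0.492), np.float64(-0.0494), np.float64(0.0288)), (np.float64(0.4921), np.float64(-0.0776), np.float64(0.0297)), (np.float64(0.4923), np.float64(-0.1087), np.float64(0.0276)), (np.float64(0.4915), np.float64(-0.1151), np.float64(0.0402)), (np.float64(0.4917), np.float64(-0.1179), np.float64(0.038))]
235 [(np.float64(0.4662), np.float64(-0.0389), np.float64(0.0338)), (np.float64(0.4667), np.float64(
[... 1076 characters left out ...]
p.float64(0.01))]
floor plane [ 0.2869  0.01   -0.1121] slope deg 16.016196406415144 yaw deg 2.000641463296105
 ** On entry to DLASCL parameter number  4 had an illegal value
 ** On entry to DLASCL parameter number  4 had an illegal valueTraceback (most recent call last):
  File "<stdin>", line 18, in <module>
    x, resids, rank, s = _umath_linalg.lstsq(a, b, rcond,
                         ~~~~~~~~~~~~~~~~~~~^^^^^^^^^^^^^
                                             signature=signature)
                                             ^^^^^^^^^^^^^^^^^^^^
    raise LinAlgError("SVD did not converge in Linear Least Squares")
numpy.linalg.LinAlgError: SVD did not converge in Linear Least Squares
```

The pad top is at about (0.489,-0.137,0.044) and the lip at x≈0.441, y≈-0.079. The floor slope measures 16.0°, and yaw is about 1-2°. All of this agrees with the given dimensions.

Plan: tilt the tool 16° so the fingers stand square to the chute and meet the box front flush. Set the gap to about 46 mm, which puts one finger on the pad and the other mid-chute.

```bash
python3 -m pendant '[[1.4,-4.5,0,0,0,0.03,0.54],[1.4,-4.5,0,0,0,0.03,0.54],[1.4,-4.5,0,0,0,0.03,0.54],[1.4,-4.5,0,0,0,0.03,0.54],[1.4,-4.5,0,0,0,0.03,0.54],[1.4,-4.5,0,0,0,0.03,0.54],[1.4,-4.5,0,0,0,0.03,0.54],[1.4,-4.5,0,0,0,0.03,0.54],[1.4,-4.5,0,0,0,0.03,0.54],[1.4,-4.5,0,0,0,0.03,0.54],[1.4,-4.5,0,0,0,0.03,0.54],[1.4,-4.5,0,0,0,0.03,0.54],[1.4,-4.5,0,0,0,0.03,0.54],[1.4,-4.5,0,0,0,0.03,0.54],[1.4,-4.5,0,0,0,0.02,0.54],[0,0,0,0,-0.1,0,0.54],[0,0,0,0,-0.1,0,0.54],[0,0,0,0,-0.08,0,0.54],[0,0,0,0,0,0,0.54],[0,0,0,0,0,0,0.54]]'
cat > st.py <<'E'
from plant import r
import numpy as np
from scipy.spatial.transform import Rotation as R
np.set_printoptions(precision=4,suppress=True)
s=r.state(); M=R.from_rotvec(s["ee_rot"]).as_matrix()
print("t",s["time_s"],"tcp",s["tcp_pos"],"z",M[:,2],"y",M[:,1],"gap",s["finger_gap"],"F",s["contact_force"],"reach",r.tip_reach,"tip",s["tcp_pos"]+r.tip_reach*M[:,2])
E
python3 st.py
```

```text
time_s: 2.1
tcp_pos: [0.4622, -0.1031, 0.2505]
ee_rot: [-0.035, 2.863, -0.004]
contact_force: [-0.2, 0.2, 0.2]
finger_gap: 0.0461
finger_force: 0.0
t 2.1 tcp [ 0.4622 -0.1031  0.2505] z [ 0.2752  0.0008 -0.9614] y [-0.0236  0.9997 -0.0059] gap 0.04613947358926228 F [-0.2141  0.1734  0.2305] reach 0.019 tip [ 0.4674 -0.1031  0.2323]
```

```bash
python3 -m pendant '[[0.65,-0.1,-3.8,0,0,0,0.54],[0.65,-0.1,-3.8,0,0,0,0.54],[0.65,-0.1,-3.8,0,0,0,0.54],[0.7,-0.1,-3.8,0,0,0,0.54],[0,0,0,0,0,0,0.54],[0,0,0,0,0,0,0.54]]'; python3 st.py; python3 - <<'E'
from plant import vision
import cv2,numpy as np
ims=[]
for n,(x,y,w,h) in (("top",(315,140,80,115)),("scene",(285,150,145,135))):
    d=vision.read_camera(n); np.savez(f"{n}1.npz",**d)
    ims.append(cv2.resize(d["img"][y:y+h,x:x+w,::-1],None,fx=4,fy=4,interpolation=cv2.INTER_CUBIC)[:460])
    if n=="scene": ims[-1]=cv2.resize(d["img"][170:285,300:410,::-1],None,fx=4,fy=4,interpolation=cv2.INTER_CUBIC)
cv2.imwrite("pics/c1.png",np.hstack(ims))
E
```

```text
time_s: 2.7
tcp_pos: [0.4891, -0.1075, 0.0985]
ee_rot: [-0.035, 2.864, -0.007]
contact_force: [0.2, -0.2, 1.2]
finger_gap: 0.0463
finger_force: 0.0
t 2.7 tcp [ 0.4891 -0.1075  0.0985] z [ 0.2736 -0.0017 -0.9618] y [-0.0234  0.9997 -0.0084] gap 0.04627100678840401 F [ 0.1555 -0.2304  1.1675] reach 0.019 tip [ 0.4943 -0.1075  0.0802]
```

View pics/c1.png

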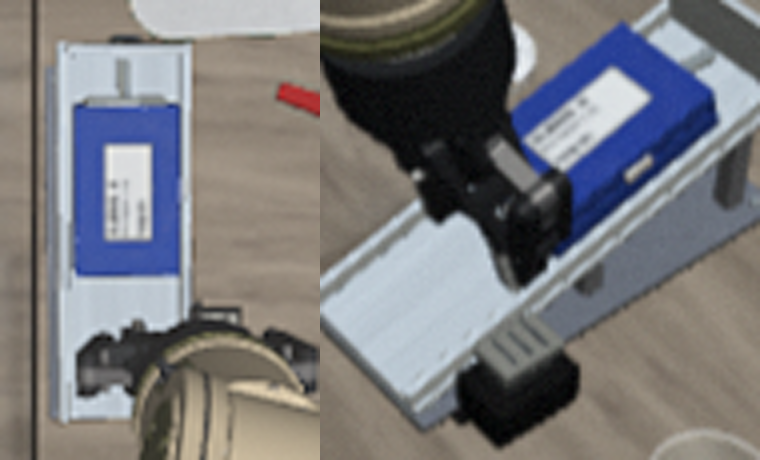

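The crop shows the pad finger's tip at scene pixel (349,241), hanging up-left of the pad as expected at about 35 mm above it. I'll check this against the projected tip position.

```bash
python3 - <<'E'
from h import *
np.set_printoptions(precision=4,suppress=True)
s=load("scene1.npz"); C=cloud(s)
for p in [(.494,-.1377,.0802),(.4835,-.1377,.077),(.5045,-.1377,.083),(.494,-.1305,.08),(.494,-.145,.08),(.4885,-.1375,.045)]:
    q=P(s)@np.r_[p,1]; print(p,q[:2]/q[2])
dark=s["img"].max(2)<60
for v in range(228,244,2):
    u=[u for u in range(338,358) if dark[v,u]]
    if u: print(v,u[0],u[-1],C[v,u[0]],C[v,(u[0]+u[-1])//2],C[v,u[-1]])
E
```

```text
(0.494, -0.1377, 0.0802) [352.6951 242.039 ]
(0.4835, -0.1377, 0.077) [348.0055 245.9669]
(0.5045, -0.1377, 0.083) [357.3449 238.2885]
(0.494, -0.1305, 0.08) [350.0898 239.6836]
(0.494, -0.145, 0.08) [355.3557 244.6069]
(0.4885, -0.1375, 0.045) [349.4859 256.4008]
228 341 357 [ 0.4683 -0.1351  0.1301] [ 0.4607 -0.1638  0.1589] [ 0.4752 -0.1665  0.152 ]
230 342 357 [ 0.4682 -0.138   0.1278] [ 0.4626 -0.1619  0.1516] [ 0.4826 -0.159   0.1363]
232 343 357 [ 0.4688 -0.14    0.1242] [ 0.4646 -0.1622  0.1459] [ 0.4821 -0.1598  0.1325]
234 347 356 [ 0.4696 -0.1495  0.127 ] [ 0.4654 -0.164   0.1421] [ 0.5359 -0.0996  0.0409]
236 348 355 [ 0.4679 -0.1542  0.1273] [ 0.4685 -0.1609  0.1327] [ 0.4944 -0.1422  0.0994]
238 348 353 [ 0.4837 -0.1364  0.0965] [ 0.4841 -0.1411  0.1002] [ 0.4916 -0.1405  0.0948]
240 349 351 [ 0.4845 -0.1384  0.0925] [ 0.4826 -0.1431  0.098 ] [ 0.4853 -0.1427  0.0958]
```

The depth map puts the real tip roughly 5-10 mm above the nominal estimate, because the pads swing back when part open. I'll come down and find the contact by force.

```bash
python3 -m pendant '[[0.2,0,-1.0,0,0,0,0.54],[0.2,0,-1.0,0,0,0,0.54],[0,0,-0.5,0,0,0,0.54],[0,0,0,0,0,0,0.54],[0,0,0,0,0,0,0.54],[0,0,0,0,0,0,0.54]]'; for i in 1 2; do python3 st.py; done
python3 -m pendant '[[0,0,-0.2,0,0,0,0.54],[0,0,-0.2,0,0,0,0.54],[0,0,0,0,0,0,0.54],[0,0,0,0,0,0,0.54],[0,0,0,0,0,0,0.54]]';python3 st.py
```

```text
time_s: 3.4
tcp_pos: [0.4934, -0.1072, 0.0742]
ee_rot: [-0.034, 2.86, -0.004]
contact_force: [0.6, 0.2, 1.1]
finger_gap: 0.0464
finger_force: 0.0
t 3.4 tcp [ 0.4934 -0.1072  0.0742] z [ 0.2776  0.0006 -0.9607] y [-0.0232  0.9997 -0.0061] gap 0.046417294682749174 F [0.5679 0.1562 1.0941] reach 0.019 tip [ 0.4986 -0.1072  0.0559]
t 3.4 tcp [ 0.4934 -0.1072  0.0742] z [ 0.2776  0.0006 -0.9607] y [-0.0232  0.9997 -0.0061] gap 0.046417294682749174 F [0.5679 0.1562 1.0941] reach 0.019 tip [ 0.4986 -0.1072  0.0559]
time_s: 3.9
tcp_pos: [0.4929, -0.1073, 0.0693]
ee_rot: [-0.035, 2.861, -0.005]
contact_force: [-0.2, -0.5, 0.2]
finger_gap: 0.0461
finger_force: 0.0
t 3.9 tcp [ 0.4929 -0.1073  0.0693] z [ 0.2763 -0.     -0.9611] y [-0.0233  0.9997 -0.0067] gap 0.046092834123243796 F [-0.2098 -0.5087  0.2147] reach 0.019 tip [ 0.4982 -0.1073  0.0511]
```

```bash
cat > look.py <<'E'
import sys,cv2,numpy as np
from plant import vision
n=sys.argv[1]; d=vision.read_camera("scene"); np.savez(f"scene{n}.npz",**d)
cv2.imwrite(f"pics/s{n}.png",cv2.resize(d["img"][190:285,300:410,::-1],None,fx=6,fy=6,interpolation=cv2.INTER_CUBIC))
E
python3 look.py 2
```

```text
(no output)
```

View pics/s2.png

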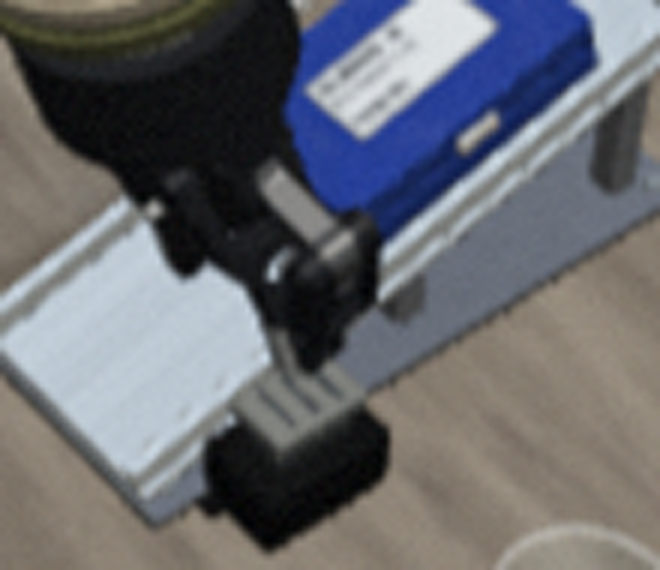

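The fingertip is at scene pixel (352,252), just above the pad. A vertical drop of about 10 mm would put it near the pad centre at (350,257.6). The chute finger is hidden behind it. I'll keep going down.

```bash
for i in 1 ; do python3 -m pendant '[[0,0,-0.2,0,0,0,0.54],[0,0,-0.2,0,0,0,0.54],[0,0,0,0,0,0,0.54],[0,0,0,0,0,0,0.54]]'; python3 -m pendant '[[0,0,-0.2,0,0,0,0.54],[0,0,0,0,0,0,0.54],[0,0,0,0,0,0,0.54]]'; python3 -m pendant '[[0,0,-0.2,0,0,0,0.54],[0,0,0,0,0,0,0.54],[0,0,0,0,0,0,0.54]]'; done | grep -v rot
```

```text
time_s: 4.35
tcp_pos: [0.4929, -0.1073, 0.0652]
contact_force: [0.1, -0.0, -0.3]
finger_gap: 0.0461
finger_force: 0.0
time_s: 4.65
tcp_pos: [0.4929, -0.1072, 0.0633]
contact_force: [0.6, -0.3, 0.0]
finger_gap: 0.0461
finger_force: 0.0
time_s: 4.95
tcp_pos: [0.493, -0.1073, 0.0614]
contact_force: [0.2, 0.6, 0.1]
finger_gap: 0.046
finger_force: 0.3
```

```bash
(python3 -m pendant '[[0,0,-0.2,0,0,0,0.54],[0,0,0,0,0,0,0.54],[0,0,0,0,0,0,0.54]]'; python3 -m pendant '[[0,0,-0.2,0,0,0,0.54],[0,0,0,0,0,0,0.54],[0,0,0,0,0,0,0.54]]') | grep -v rot; python3 look.py 3
```

```text
time_s: 5.25
tcp_pos: [0.493, -0.1072, 0.0593]
contact_force: [-0.1, -0.1, 1.0]
finger_gap: 0.0462
finger_force: 0.5
time_s: 5.55
tcp_pos: [0.493, -0.1073, 0.0574]
contact_force: [0.2, -1.2, 1.2]
finger_gap: 0.0464
finger_force: 0.8
```

View pics/s3.png

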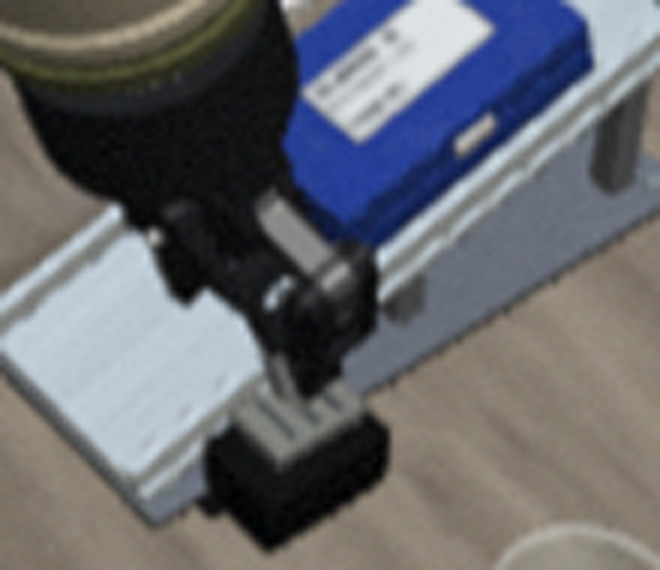

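Contact began near TCP z≈0.060, which matches the pad top. The tip sits on the pad's upper middle at (352,255). Now I'll press to the stop.

```bash
(python3 -m pendant '[[0,0,-0.25,0,0,0,0.54],[0,0,-0.25,0,0,0,0.54],[0,0,-0.2,0,0,0,0.54],[0,0,0,0,0,0,0.54],[0,0,0,0,0,0,0.54],[0,0,0,0,0,0,0.54]]'; python3 -m pendant '[[0,0,-0.2,0,0,0,0.54],[0,0,0,0,0,0,0.54],[0,0,0,0,0,0,0.54]]') | grep -v rot; python3 look.py 4
```

```text
time_s: 6.2
tcp_pos: [0.4936, -0.1075, 0.0513]
contact_force: [-12.5, 1.9, 27.1]
finger_gap: 0.0462
finger_force: 14.3
time_s: 6.5
tcp_pos: [0.494, -0.1076, 0.0504]
contact_force: [-26.0, 3.9, 55.2]
finger_gap: 0.0463
finger_force: 27.9
```

View pics/s4.png

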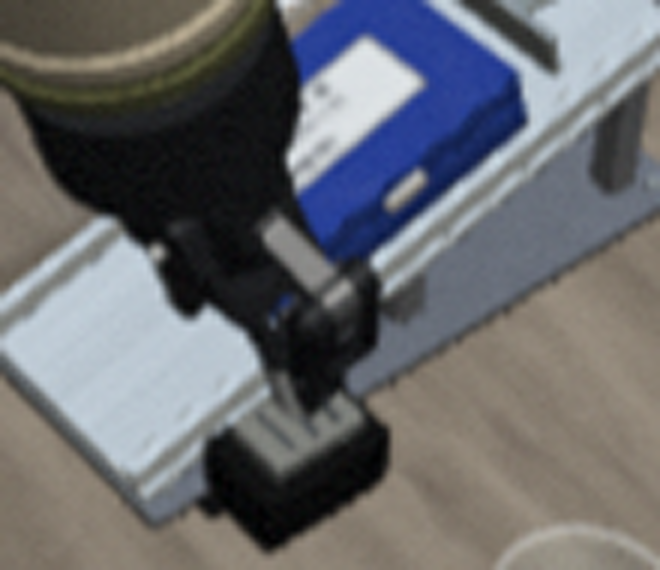

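The box popped out and has stopped against the finger: its label moved from (405,65) to about (365,100) in the crop. The force of 55 N is more than needed, so I'll ease off while keeping the pad on its stop.

```bash
(python3 -m pendant '[[0,0,0.1,0,0,0,0.54],[0,0,0.1,0,0,0,0.54],[0,0,0,0,0,0,0.54],[0,0,0,0,0,0,0.54]]'; python3 -m pendant '[[0,0,0.07,0,0,0,0.54],[0,0,0,0,0,0,0.54],[0,0,0,0,0,0,0.54],[0,0,0,0,0,0,0.54]]') | grep -v rot; python3 look.py 5; python3 - <<'E'
from h import *
from plant import vision
np.set_printoptions(precision=4,suppress=True)
for n in (0,2,3,4,5):
    C=cloud(load(f"scene{n}.npz")); print(n,"pad",np.nanmedian(C[259:263,345:351].reshape(-1,3),0))
d=vision.read_camera("top"); np.savez("top5.npz",**d)
C=cloud(d); b=((d["img"][...,2]>120)&(d["img"][...,0]<90)); b[:150]=0;b[260:]=0;b[:,:325]=0;b[:,:]&=np.arange(640)<366
v,u=np.nonzero(b); print("blue rows",v.min(),v.max(),"cols",u.min(),u.max())
p=C[b];p=p[np.isfinite(p).all(1)]; k=np.linalg.lstsq(np.c_[p[:,:2],np.ones(len(p))],p[:,2],rcond=None)[0]; print("box plane",k,np.degrees(np.arctan(np.hypot(*k[:2]))),p.min(0),p.max(0))
E
```

```text
time_s: 6.95
tcp_pos: [0.4935, -0.1075, 0.0513]
contact_force: [-12.8, 1.2, 27.4]
finger_gap: 0.0461
finger_force: 14.1
time_s: 7.35
tcp_pos: [0.4934, -0.1074, 0.0517]
contact_force: [-7.5, 1.0, 18.6]
finger_gap: 0.0462
finger_force: 9.8
0 pad [ 0.4799 -0.1419  0.0438]
2 pad [ 0.4803 -0.1422  0.0441]
3 pad [ 0.4828 -0.1386  0.0389]
4 pad [ 0.4855 -0.136   0.0339]
5 pad [ 0.486  -0.1357  0.0337]
blue rows 178 221 cols 333 359
box plane [ 0.2707 -0.0252 -0.0711] 15.207551417568945 [ 0.4996 -0.1075  0.0366] [ 0.6079 -0.0417  0.0998]
```

```bash
python3 -m pendant '[[0,0,0,0,0,0,0.54],[0,0,0,0,0,0,0.54],[0,0,0,0,0,0,0.54],[0,0,0,0,0,0,0.54],[0,0,0,0,0,0,0.54]]' | grep -v rot; python3 look.py 6; python3 - <<'E'
from h import *
from plant import vision
d=vision.read_camera("top"); np.savez("top6.npz",**d)
for n in ("top0","top1","top5","top6"):
    d=load(n+".npz"); C=cloud(d); b=((d["img"][...,2]>120)&(d["img"][...,0]<90)); b[:150]=0;b[260:]=0;b[:,:325]=0;b&=np.arange(640)<366
    b=cv2.erode(b.astype(np.uint8),np.ones((5,5)))>0
    v,u=np.nonzero(b); p=C[b];p=p[np.isfinite(p).all(1)]; k=np.linalg.lstsq(np.c_[p[:,:2],np.ones(len(p))],p[:,2],rcond=None)[0]
    c=np.r_[p[:,:2].mean(0),p[:,2].mean()]
    print(n,v.min(),v.max(),k.round(4),"slope",np.degrees(np.arctan(np.hypot(*k[:2]))).round(2),"mean",c.round(4))
a,b=load("scene5.npz")["img"],load("scene6.npz")["img"]; print("scene change",np.abs(a.astype(int)-b)[190:285,300:410].max())
E
```

```text
time_s: 7.95
tcp_pos: [0.4934, -0.1074, 0.0517]
contact_force: [-8.1, 1.5, 19.0]
finger_gap: 0.046
finger_force: 9.8
top0 169 206 [ 0.2863  0.0083 -0.0766] slope 15.98 mean [ 0.5821 -0.0738  0.0895]
top1 169 206 [ 0.2816  0.0024 -0.0743] slope 15.73 mean [ 0.5825 -0.074   0.0896]
top5 181 218 [ 0.2883  0.0016 -0.0784] slope 16.08 mean [ 0.5543 -0.0753  0.0813]
top6 181 218 [ 0.2923  0.0055 -0.0803] slope 16.3 mean [ 0.5541 -0.0756  0.0813]
scene change 13
```

View pics/s6.png

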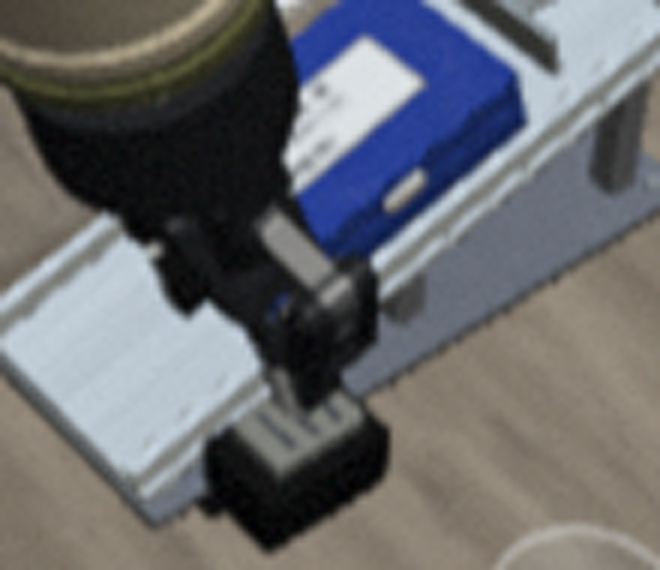

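The box slid about 29 mm and now lies flat at 16° and still against the finger. The pad is 10 mm down. Handing in.

```bash
python3 -c "
from plant import r
print(r.job_done())"
```

```text
the job is handed in; nothing more can be done
None
```

The job is handed in: the pad is held fully down (about 10 mm, 19 N), and the box popped out, slid about 29 mm and rests still and flat against the other finger, well short of the lip; the force briefly reached 55 N while pressing the pad with the fingertip, and no verdict was shown.

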